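# Stack the soil tins in the sample box, close the cover and bar it

## Task

Lay the porous disc flat in the middle of the open sample box, then stack all the closed soil tins on it, upright, one on another in a single straight column (any order). Then lower the hinged cover gently until it is fully closed over them, and lift the keeper bar from its rack and lay it across the cover into the two slotted posts so that both ends rest evenly on the slot floors and stick out about equally. Leave the timer, the calculator and the hex key alone.

Things in the scene. Friction and masses are not known exactly. Their poses are not given: they have to be found in the camera images.
- box_middle (a point): middle of the inner floor of the sample box (fixed grey metal tub, 170 x 170 mm outside, 164 mm inside), 5 mm above the bench. z up, x from the box's front to its hinged rear side, y to its left. Tub walls rise to 60 mm above the bench; the cover's hinge line runs along y at x = +85 mm, z = +55 mm from here.
- slots_middle (a point): point midway between the two slots where the bar's axis lies when seated, 174 mm above the bench, above box_middle, same axes. The slots are in steel posts outside the left and right walls at y = -112 and +112 mm, 40 mm in x, 12 mm thick in y; slots 15 mm wide in x, flaring at the mouth, floor 168 mm and post tops about 203 mm above the bench.
- cover (a joint): hinge of the cover, rad: 0 closed, about 1.6 standing open behind the tub. The hinge is stiff: the cover stays at any angle; moving it takes 2 to 5 N at its edge
- cover_edge (a point): middle of the cover's upper front edge. The cover is an open-bottomed sheet box, 170 x 170 mm, 95 mm deep, hinged along its lower rear edge; closed, this point is 170 mm in front of the hinge and 95 mm above it (outer top 155 mm above the bench) and its axes equal box_middle's. Open, its top panel faces rearward, upper edge about 230 mm high. A 12 mm steel tab sticks out of its front wall.
- rack_top (a point): middle of the fixed bar rack: two 10 mm thick steel fork posts, 110 mm apart (y = -55, +55 mm), each with an open-topped fork 18 mm wide in x, floor 95 mm and prongs 116 mm above the bench; this point is midway between them on the axis of the parked bar, 101 mm above the bench; z up, bar along y.
- bar_mid (a point): middle of the keeper bar: a black grip block, 30 x 30 mm square and 44 mm long (y), centred on a steel rod of 12 mm diameter and 260 mm length that runs through it along y. It starts level in the rack, this point 101 mm above the bench; seated in the slots, the underside of the block is 4 mm above the closed cover.
- disc_mid (a point): centre of the porous disc, reddish brown, 60 mm in diameter and 10 mm thick, z up, lying flat on the bench at the start
- timer: white lab timer with buttons, 60 x 60 x 18 mm, a bystander; origin at its underside
- calculator: pocket calculator, 100 x 68 x 14 mm, a bystander; origin at its underside
- hexkey: black hex key, 88 x 29 x 5 mm, a bystander; origin at its underside
- tin1_mid (a point): centre of a closed aluminium soil tin, 59 mm across its lid, 32 mm high, z up along its axis (the lid is the upper 10 mm and does not come off; the body below is about 3 mm narrower). Stands upright on the bench at the start; may be absent
- tin2_mid (a point): centre of a closed aluminium soil tin, 59 mm across its lid, 32 mm high, z up along its axis (the lid is the upper 10 mm and does not come off; the body below is about 3 mm narrower). Stands upright on the bench at the start; may be absent
- tin3_mid (a point): centre of a closed aluminium soil tin, 56 mm across its lid, 32 mm high, z up along its axis (the lid is the upper 10 mm and does not come off; the body below is about 3 mm narrower). Stands upright on the bench at the start; may be absent
- tin4_mid (a point): centre of a closed aluminium soil tin, 56 mm across its lid, 32 mm high, z up along its axis (the lid is the upper 10 mm and does not come off; the body below is about 3 mm narrower). Stands upright on the bench at the start; may be absent

How it is judged (in metres and radians):
On the way, in this order (a step that is already met when the one before it is completed fails the run):
1. the porous disc lies flat in the middle of the box (horizontal distance between disc_mid and box_middle below 0.015 m and z of disc_mid in the frame of box_middle below 0.009 m and angle between disc_mid's own z axis and vertical below 0.08 rad and contact force between disc and the fingers below 0.2 N), for 0.2 s.
2. all the tins stand upright on the disc in one column, let go (horizontal distance between disc_mid and box_middle below 0.015 m and z of disc_mid in the frame of box_middle below 0.009 m and angle between each of disc_mid, tin1_mid, tin2_mid, tin3_mid, tin4_mid's own z axis and vertical below 0.08 rad and horizontal distance between each of tin1_mid, tin2_mid, tin3_mid, tin4_mid and disc_mid below 0.012 m and z of tin1_mid in the frame of box_middle between 0.02 and 0.13 m and z of tin2_mid in the frame of box_middle between 0.02 and 0.13 m and z of tin3_mid in the frame of box_middle between 0.02 and 0.13 m and z of tin4_mid in the frame of box_middle between 0.02 and 0.13 m and contact force between each of tin1, tin2, tin3, tin4 and the fingers below 0.2 N), for 0.2 s.
3. the cover is fully closed over the column (horizontal distance between disc_mid and box_middle below 0.015 m and z of disc_mid in the frame of box_middle below 0.009 m and angle between each of disc_mid, tin1_mid, tin2_mid, tin3_mid, tin4_mid's own z axis and vertical below 0.08 rad and horizontal distance between each of tin1_mid, tin2_mid, tin3_mid, tin4_mid and disc_mid below 0.012 m and z of tin1_mid in the frame of box_middle between 0.02 and 0.13 m and z of tin2_mid in the frame of box_middle between 0.02 and 0.13 m and z of tin3_mid in the frame of box_middle between 0.02 and 0.13 m and z of tin4_mid in the frame of box_middle between 0.02 and 0.13 m and value of joint cover below 0.03 rad), for 0.2 s.
4. the bar lies in both slots (z of bar_mid in the frame of slots_middle between -0.004 and 0.004 m and x of bar_mid in the frame of slots_middle between -0.005 and 0.005 m and y of bar_mid in the frame of slots_middle between -0.011 and 0.011 m and angle between the y axis of bar_mid and the y axis of slots_middle, either way round below 0.04 rad and value of joint cover below 0.03 rad), for 0.2 s.
At the end, for the whole second after the job is handed in: disc flat in the box within 15 mm of its middle; every tin upright in one column, within 12 mm of the disc's axis; cover closed (under 0.03 rad); bar level in both slots at rest, within 4 mm of seated height, 5 mm of slot centre, 0.04 rad of the slot line, centred lengthwise within 11 mm (all of step 4 and horizontal distance between disc_mid and box_middle below 0.015 m and z of disc_mid in the frame of box_middle below 0.009 m and angle between each of disc_mid, tin1_mid, tin2_mid, tin3_mid, tin4_mid's own z axis and vertical below 0.08 rad and horizontal distance between each of tin1_mid, tin2_mid, tin3_mid, tin4_mid and disc_mid below 0.012 m and z of tin1_mid in the frame of box_middle between 0.02 and 0.13 m and z of tin2_mid in the frame of box_middle between 0.02 and 0.13 m and z of tin3_mid in the frame of box_middle between 0.02 and 0.13 m and z of tin4_mid in the frame of box_middle between 0.02 and 0.13 m and linear speed of bar below 0.02 m/s); the robot touches nothing.
It fails at once if the timer is disturbed (moved more than 30 mm) (distance of timer from where it was at the start of the episode above 0.03 m).
It fails at once if the calculator is disturbed (moved more than 30 mm) (distance of calculator from where it was at the start of the episode above 0.03 m).
It fails at once if the hex key is disturbed (moved more than 30 mm) (distance of hexkey from where it was at the start of the episode above 0.03 m).
It fails at once if the cover is slammed (faster than 2 rad/s) (velocity of joint cover below -2 rad/s).
Of tin1, tin2, tin3, tin4 only 3 to 4 are there at a start; the rules pass over those that are not, and their reading is None.
At some moment in a run one of bar may be knocked a few centimetres aside while the robot is not near it.
Once in a run the grip may slacken for a moment while it holds something.
It also fails if it takes over 208 s, if anything falls off the work surface, if the arm or the gripper's body presses on something with over 40 N, if the wrist force passes 120 N, or if a joint passes its speed limit or range.

## Robot

A 6-joint arm with a two-finger parallel gripper is mounted at the origin on a cart in front of the work surface, level with it; the furniture and walls round the work are solid. World frame = base frame: x ahead of the robot, y to its left, z up, the work surface at z = 0. Lengths are in mm, angles in rad, forces in N, time in s.
With the tool pointing down it reaches from about 275 to 1000 mm from the base axis. Payload 8.4 kg.
Tool frame: the origin (TCP) lies at the very end of the fingers, on their centre line; the grasp point (between the pads) lies 19 mm behind it (r.pinch_z is the distance from the TCP to the grasp point, in mm); z points along the fingers, y is the line along which they close (so a half turn about z gives the same grasp; the last joint's range is limited). The gripper opens to 85 mm and grips with 20 to 120 N. Pads are 22 mm wide; open, the fingers measure 114 mm over their backs; the gripper's body (76 mm by 85 mm) begins 54 mm behind the grasp point. The pads swing forward as they close: fully open they stand 13 mm farther back than shut.
Start: joints at [1.116, 0.353, 1.633, -0, 1.155, -0.002], TCP at [273.427, 562.019, 231.281] pointing down, gripper open.
Joint ranges: [-2.63, 2.63], [-0.92, 2.1], [0.06, 2.66], [-1.3, 4.44], [0, 2.69], [-3.02, 3.02]. Speed limits (rad/s): [2.22, 2.22, 2.79, 3.14, 3.14, 3.14].

## Interface

Orientations are given as [roll, pitch, yaw] about the fixed x, y, z axes, in that order (R = Rz(yaw) Ry(pitch) Rx(roll)).
In Python, from rig import r gives the robot as it stands.
- The arm moves only by the tool carry_out, never from a script. Its argument "series" is a list of rows, each a list of 7 numbers: the turn, a rotation vector about the tool's x, y, z as a fraction of full scale, then the shift along the tool's x, y, z as a fraction of full scale, then the gripper command: -1 is fully open, 1 is shut, values between are in proportion. A call has 1 to 8 rows; each row is the pose to reach, as a shift and turn from the pose commanded when the call began, along the tool's axes at that moment, turning the shorter way round; what a row does not reach only later rows make up. Full scale, the value 1, is 0.25 m for a shift and pi rad for a turn. A row lasts 1/8 s, in which the tool goes at most 62.5 mm and 10.7 degrees, less where a joint would pass 70% of its speed; a pose out of reach is approached as far as the arm can. A call with a number of a shift or a turn outside -1 to 1 is refused whole. A call with a gripper value outside its range is refused whole. The fingers move at their own pace and stop on an object; "force" is the grip in N (left out, the last holds). Time passes only in rows, so rows that repeat a pose let the fingers close. It gives the time, the measured TCP pose, the force, the opening and the grip force at its end, in the units of the state.
- r.sense(): the state, without advancing time (a new reading comes with each control period).
- r.grab_frame(name): name is "side" or "top"; returns the picture (400x640x3 uint8, red, green, blue); there is no depth.
- r.get_calibration(name): a dict with "K" (3x3 intrinsics, pixels), "distortion" ([k1, k2, p1, p2, k3] as OpenCV has them; the pictures are not rectified), "pose" (4x4, takes a point from camera to world coordinates). Camera axes: x right, y up, looking along -z (the intrinsics and any distortion apply to the point x, -y, -z); pixel columns grow to the right and rows downward; lengths in mm; the calibration is good to about 2 mm. A picture is of the moment at which its call begins. get_calibration takes no time and is no camera call.
- r.sign_off(): hands the job in; it is judged then, once.
Trained networks look in the newest picture that a camera, given by its name, has taken for a name from the list of things; names that differ only in an ending like _2 or _b are one class to them, and where a whole thing is asked for, a point or a joint stands for the part that bears it (a point fixed in the world has none). Each returns a list of dicts, best first, with "score" (0 to 1); they miss things now and then, are a little off and sometimes report something else, mostly with a low value. They report only what shows in the picture. A call takes as long as a camera call.
- r.silhouettes(camera, label): "region" (400x640 bool, what is visible of it) and "position" ([row, column] in pixels, amid what is visible of it).
The state is a dict: "clock": time; "qpos": joint angles; "qvel": joint speeds; "joint_efforts": joint torques, N m; "eef_pos": TCP position; "tcp_rot": TCP orientation; "contact_force": force on the tool from outside, world axes, zero at the start; "wrist_torque": the same for the moment, N m; "opening": opening from 0.0 (shut) to 1.0 (fully open); "grasp_force": force on a finger pad.
Only numpy, scipy, OpenCV 4.12 (cv2) and the standard library are available. Lean on these libraries where they do the work, as an engineer would, in place of code of your own. Each camera call takes 0.05 s, during which the arm holds its last target. There are 200 camera calls.

## Working session

There is one attempt and no reset: what is moved stays moved. The work goes in short steps, Python scripts to look and compute and a tool call to move; the robot and the scene stay as the last step left them, time stands still between calls to the robot, and variables do not carry over. Pictures are saved under pics/ and viewed, at most 16 in all, crops included, and the job is handed in when it is done.

Besides the shell and the picture viewer there is one more tool, called after "Call:" by a JSON object that holds its "name" and its "arguments". carry_out: Moves the arm, as the interface text tells. Its arguments: {"type":"object","properties":{"series":{"type":"array"},"force":{"type":"number"}},"required":["series"]}

```bash
mkdir -p pics; ls
python3 - <<'E'
from rig import r
import cv2, numpy as np
for n in ["side","top"]:
    cv2.imwrite(f"pics/{n}0.png", r.grab_frame(n)[:,:,::-1])
    c=r.get_calibration(n); print(n,np.round(c["K"],1).tolist(),c["distortion"],np.round(c["pose"],3).tolist())
print(r.sense(), r.pinch_z)
E
```

```text
pics
side [[472.2, 0.0, 312.1], [0.0, 472.2, 202.3], [0.0, 0.0, 1.0]] [-0.12210624  0.          0.          0.          0.        ] [[-0.988, 0.108, -0.11, 380.577], [-0.154, -0.636, 0.756, 1156.582], [0.012, 0.764, 0.645, 1005.476], [0.0, 0.0, 0.0, 1.0]]
top [[506.4, 0.0, 319.9], [0.0, 506.4, 202.6], [0.0, 0.0, 1.0]] [-0.06083024  0.          0.          0.          0.        ] [[0.023, 0.986, -0.165, 276.347], [-1.0, 0.025, 0.007, 148.106], [0.011, 0.164, 0.986, 1621.06], [0.0, 0.0, 0.0, 1.0]]
{'clock': 0.1, 'qpos': array([ 1.11561553e+00,  3.53582509e-01,  1.63406517e+00, -5.81886675e-06,
        1.15515025e+00, -2.40626727e-03]), 'qvel': array([-0.00167611, -0.00069854,  0.00044717,  0.0010181 ,  0.00148044,
       -0.00056973]), 'joint_efforts': array([ 1.37236781e-03, -6.06350255e+01, -3.42823327e+01,  1.29043424e-04,
        3.78251585e-03,  3.83045131e-05]), 'eef_pos': array([273.23708078, 561.6487791 , 230.63215978]), 'tcp_rot': array([-3.14038737e+00,  2.42036689e-06,  2.68882048e+00]), 'contact_force': array([-0.15106749, -0.11539177, -0.3535302 ]), 'wrist_torque': array([-0.00493086,  0.01118594, -0.02988645]), 'grasp_force': 0.0, 'opening': 0.9981311979838179} 18.700000000000003
```

View pics/side0.png

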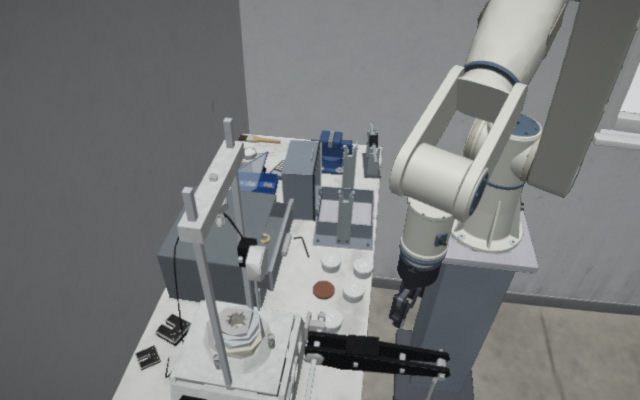

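View pics/top0.png

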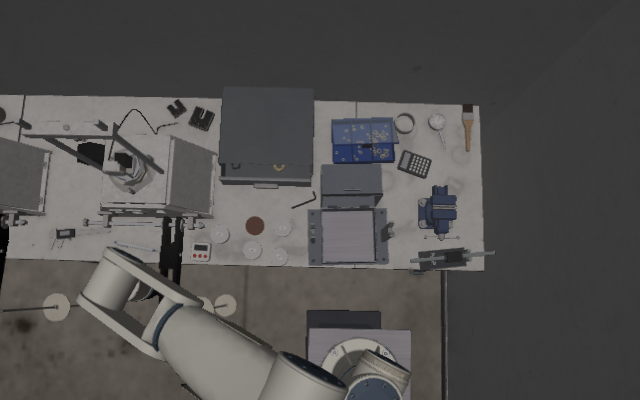

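```bash
cat > h.py <<'E'
from rig import r
import cv2, numpy as np
from scipy.optimize import least_squares
C={n:r.get_calibration(n) for n in ("side","top")}
def proj(cam,P):
    c=C[cam]; T=np.linalg.inv(np.array(c["pose"])); P=np.atleast_2d(P).astype(float)
    q=(P@T[:3,:3].T+T[:3,3])*[1,-1,-1]
    return cv2.projectPoints(q,np.zeros(3),np.zeros(3),np.array(c["K"]),np.array(c["distortion"]))[0][:,0]
def ray(cam,uv,z):   # uv=(col,row) -> world point on plane z
    c=C[cam]; T=np.array(c["pose"])
    u=cv2.undistortPoints(np.array([[uv]],float),np.array(c["K"]),np.array(c["distortion"]))[0,0]
    d=T[:3,:3]@np.array([u[0],-u[1],-1]); o=T[:3,3]
    return o+d*(z-o[2])/d[2]
def cent(m):
    ys,xs=np.nonzero(m); return np.array([xs.mean(),ys.mean()])
def cyl(x,y,z0,h,d):
    a=np.linspace(0,2*np.pi,40,endpoint=False)
    return np.vstack([np.c_[x+d/2*np.cos(a),y+d/2*np.sin(a),np.full(40,z)] for z in (z0,z0+h)])
def hullc(cam,P):
    h=cv2.convexHull((proj(cam,P)).astype(np.float32)); m=cv2.moments(h)
    return np.array([m["m10"]/m["m00"],m["m01"]/m["m00"]]),m["m00"]
def fitcyl(obs,z0,h,d,x0):   # obs {cam: centroid}
    f=lambda p: np.concatenate([hullc(c,cyl(p[0],p[1],z0,h,d))[0]-o for c,o in obs.items()])
    s=least_squares(f,x0); return s.x,np.round(s.fun,1)
def crop(cam,name,r0,r1,c0,c1,s,img=None):
    img=r.grab_frame(cam) if img is None else img
    cv2.imwrite(f"pics/{name}.png",cv2.resize(img[r0:r1,c0:c1,::-1],None,fx=s,fy=s,interpolation=cv2.INTER_CUBIC))
E
python3 - <<'E'
from h import *
import pickle
D={}
for cam in ("top","side"):
    img=r.grab_frame(cam)
    if cam=="top":
        a=cv2.resize(img[160:275,300:500],None,fx=4,fy=4,interpolation=cv2.INTER_CUBIC); cv2.imwrite("pics/c1.png",a[:,:,::-1])
    else:
        crop(cam,"c2",120,270,250,400,4,img)
    for l in ["tin1_mid","disc_mid","bar_mid","cover","timer","calculator","hexkey"]:
        o=r.silhouettes(cam,l); D[cam,l]=o
        for d in o:
            if d["score"]<.2: continue
            c=cent(d["region"]); print(cam,l,round(d["score"],2),c.round(1),d["region"].sum(),ray(cam,c,20).round())
pickle.dump(D,open("d.pkl","wb"))
E
```

```text
top tin1_mid 0.82 [251.8 249.9] 265 [387. 349.  20.]
top disc_mid 0.76 [254.2 225.2] 267 [466. 345.  20.]
top disc_mid 0.56 [348.9 217.3] 7441 [498.  43.  20.]
top bar_mid 0.62 [451.9 256.5] 475 [ 381. -286.   20.]
top cover 0.92 [349.9 184.9] 2644 [604.  42.  20.]
top timer 0.75 [200.2 252.1] 410 [376. 512.  20.]
top calculator 0.92 [413.6 163.6] 644 [ 680. -165.   20.]
top hexkey 0.69 [281.7 227.6] 252 [460. 257.  20.]
top hexkey 0.41 [304.4 202.3] 12 [543. 187.  20.]
side tin1_mid 0.93 [352.6 290.3] 430 [386. 343.  20.]
side disc_mid 0.81 [323.  289.4] 309 [465. 353.  20.]
side disc_mid 0.34 [327.8 198.5] 6363 [501. -25.  20.]
side bar_mid 0.77 [373.  142.3] 224 [ 373. -389.   20.]
side bar_mid 0.39 [303.6 246.5] 32 [542. 204.  20.]
side cover 0.76 [302.8 177.5] 2663 [ 601. -123.   20.]
side cover 0.5 [327.8 198. ] 6480 [501. -28.  20.]
side calculator 0.68 [362.2 268.4] 325 [367. 261.  20.]
side calculator 0.66 [278.5 169.6] 121 [ 693. -154.   20.]
side hexkey 0.57 [370.2 161.3] 485 [ 376. -260.   20.]
```

View pics/c1.png

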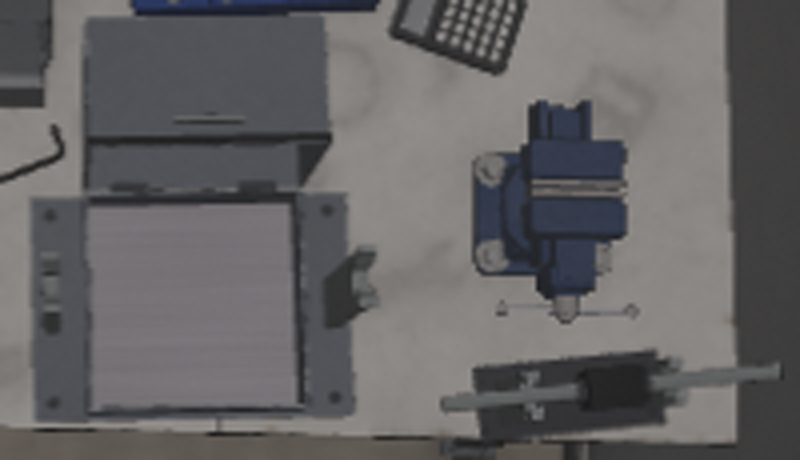

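View pics/c2.png

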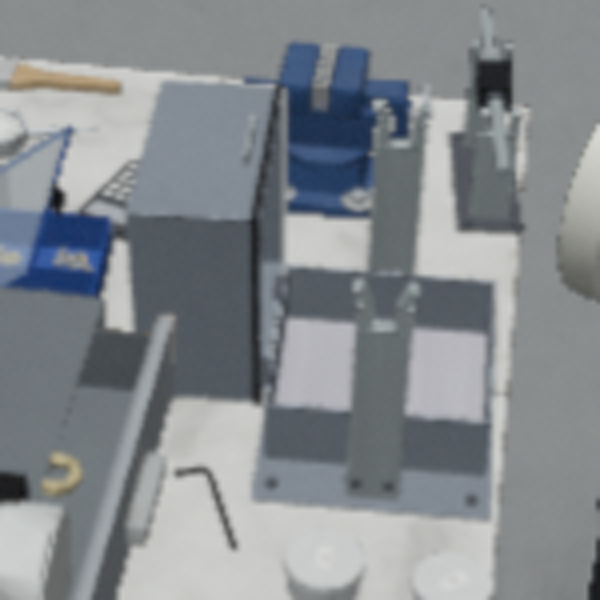

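Run:
```python
from h import *
D={}
for cam in ("top","side"):
    img=r.grab_frame(cam)
    for l in ["tin2_mid","tin3_mid","tin4_mid"]:
        for d in r.silhouettes(cam,l):
            c=cent(d["region"]); print(cam,l,round(d["score"],2),c.round(1),d["region"].sum(),ray(cam,c,20).round())
# box
W=[("top",(82,-82,0),(374.25,210.75)),("top",(-82,82,55),(322,262)),("side",(0,118,163),(346,201.75)),("side",(0,-106,163),(350,155.75))]
def R(a): return np.array([[np.cos(a),-np.sin(a),0],[np.sin(a),np.cos(a),0],[0,0,1]])
def f(p): return np.concatenate([proj(c,R(p[2])@np.array(P)+[p[0],p[1],5])[0]-o for c,P,o in W])
s=least_squares(f,[440,40,0]); print("box",s.x,s.fun.round(1))
p=s.x; g=lambda c,Q:[np.int32(q) for q in proj(c,(R(p[2])@np.array(Q,float).T).T+[p[0],p[1],5])*4]
for cam,(r0,r1,c0,c1) in (("top",(185,275,290,410)),("side",(140,270,300,400))):
    im=cv2.resize(r.grab_frame(cam),None,fx=4,fy=4,interpolation=cv2.INTER_CUBIC)[:,:,::-1].copy()
    for z,h in ((0,82),(55,85)):
        cv2.polylines(im,[np.array(g(cam,[(h,h,z),(h,-h,z),(-h,-h,z),(-h,h,z)]))],True,(0,0,255),1)
    for y in (-112,112):
        cv2.polylines(im,[np.array(g(cam,[(20,y-6,198),(20,y+6,198),(-20,y+6,198),(-20,y-6,198)]))],True,(0,255,0),1)
    a=im[r0*4:r1*4,c0*4:c1*4]; D[cam]=a
h=max(a.shape[0] for a in D.values())
o=np.hstack([cv2.copyMakeBorder(a,0,h-a.shape[0],0,0,cv2.BORDER_CONSTANT) for a in D.values()])
cv2.imwrite("pics/ov.png",cv2.resize(o,None,fx=min(1,800/o.shape[1]),fy=min(1,800/o.shape[1])))
a,b=ray("top",(410.75,261),101),ray("top",(495,252.75),101); print("bar",a,b,(a+b)/2,np.linalg.norm(a-b),np.arctan2(-(a-b)[0],(a-b)[1]))
```

```text
top tin2_mid 0.69 [220.  233.9] 291 [435. 452.  20.]
top tin2_mid 0.63 [200.8 251.6] 360 [377. 510.  20.]
top tin4_mid 0.54 [278.5 256.4] 259 [369. 264.  20.]
side tin2_mid 0.89 [332.  320.5] 344 [428. 448.  20.]
side tin2_mid 0.59 [327.8 198.1] 6507 [501. -27.  20.]
side tin3_mid 0.59 [331.1 262.7] 362 [455. 254.  20.]
side tin4_mid 0.76 [361.9 267.3] 327 [368. 257.  20.]
box [4.37117523e+02 4.27262018e+01 3.03467971e-02] [-0.7  0.7  1.5 -0.1 -0.8  0.6  0.2  0.6]
bar [ 359.29825936 -138.73566791  101.        ] [ 389.31428515 -395.94811726  101.        ] [ 374.30627226 -267.34189259  101.        ] 258.9579230322112 0.11617195397392419
```

View pics/ov.png

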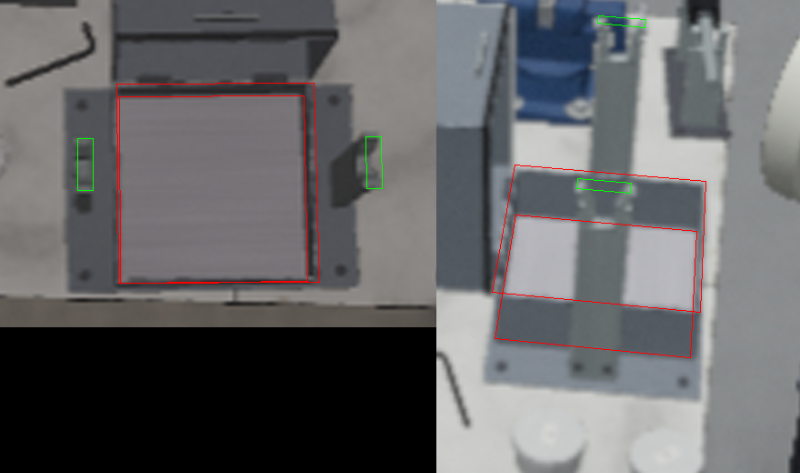

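Run:
```python
from h import *
T={"t1":({"top":(251.8,249.9),"side":(352.6,290.3)},59,32),"t2":({"top":(220.,233.9),"side":(332.,320.5)},59,32),
"t3":({"side":(331.1,262.7)},56,32),"t4":({"top":(278.5,256.4),"side":(361.9,267.3)},56,32),"disc":({"top":(254.2,225.2),"side":(323.,289.4)},60,10)}
for k,(o,d,h) in T.items():
    print(k,fitcyl({c:np.array(v) for c,v in o.items()},0,h,d,[400,300]),[(hullc(c,cyl(430,350,0,h,d))[1]) for c in o])
    if len(o)>1: print("   ",[fitcyl({c:np.array(v)},0,h,d,[400,300])[0].round(1) for c,v in o.items()])
q=[ray("top",(300+a/4,160+b/4),5) for a,b in ((30,197),(37,420),(348,193),(355,417))]
for a,b in ((0,1),(2,3)): d=q[a]-q[b]; print("yaw",np.arctan2(d[1],d[0]))
for a,b in ((0,2),(1,3)): d=q[a]-q[b]; print("yaw",np.arctan2(-d[0],d[1]))
print(np.mean(q,0))
```

```text
t1 (array([384.95110305, 342.47787293]), array([2. , 0.7, 0.4, 0.9])) [298.1590352850035, 468.46561517659575]
    [array([387.1, 348.9]), array([386.4, 339.8])]
t2 (array([431.08726148, 450.16895958]), array([ 0.6,  1.3, -1.1,  1.4])) [298.1590352850035, 468.46561517659575]
    [array([435.3, 452.4]), array([428.8, 445.5])]
t3 (array([455.64525653, 250.00817041]), array([ 0., -0.])) [430.1858702371828]
t4 (array([367.11353959, 259.30058968]), array([1.4, 0.5, 0.2, 1.6])) [270.01309237245005, 430.1858702371828]
    [array([368.3, 266.8]), array([366.9, 253.4])]
disc (array([466.40861593, 343.25410204]), array([ 0.9,  0.3, -0.3,  0.9])) [283.2270878215786, 360.15494523663074]
    [array([467.3, 346.3]), array([469.2, 339.3])]
yaw 0.05792167954262638
yaw 0.03329065123405978
yaw 0.03735106921929095
yaw 0.032065997943847166
[438.41914499  44.03925415   5.        ]
```

Call:
{"name": "carry_out", "arguments": {"series": [[0,0,-0.05,0,0,0,-0.55],[0,0,-0.1,0,0,0,-0.55],[0,0,-0.144,0,0,0,-0.55],[0,0,-0.144,0,0,0,-0.55]], "force": 50}}

```text
clock: 1.9
eef_pos: [273.4, 562.0, 231.3]
tcp_rot: [3.142, 0.0, 3.14]
contact_force: [0.8, 0.7, 0.1]
opening: 0.774
grasp_force: 0.0
```

Run:
```python
from h import *
V=[]
for cam,(r0,r1,c0,c1) in (("top",(205,275,190,310)),("side",(245,340,300,380))):
    im=r.grab_frame(cam); f=im.astype(int)
    w=np.clip(f[:,:,0]-f[:,:,2]-15,0,45)/45.; m=np.zeros_like(w); m[r0:r1,c0:c1]=w[r0:r1,c0:c1]
    ys,xs=np.mgrid[:400,:640]; c=np.array([(xs*m).sum(),(ys*m).sum()])/m.sum(); print(cam,c,m.sum(),fitcyl({cam:c},0,10,60,[466,343])[0])
    big=cv2.resize(im,None,fx=5,fy=5,interpolation=cv2.INTER_CUBIC)[:,:,::-1].copy()
    for (x,y,h,d) in ((385,342.5,32,59),(431,450,32,59),(456,250,32,56),(367,259,32,56),(466.4,343,10,60)):
        hp=cv2.convexHull((proj(cam,cyl(x,y,0,h,d))*5+2).astype(np.int32)); cv2.polylines(big,[hp],True,(0,0,255),1)
    V.append(big[r0*5:r1*5,c0*5:c1*5])
w=max(a.shape[1] for a in V)
o=np.vstack([cv2.copyMakeBorder(a,0,0,0,w-a.shape[1],cv2.BORDER_CONSTANT) for a in V])
s=min(1,600/o.shape[0],800/w); cv2.imwrite("pics/ov2.png",cv2.resize(o,None,fx=s,fy=s,interpolation=cv2.INTER_AREA))
```

```text
top [238.92853922 233.78381425] 98.57777777777778 [438.45652126 394.05196115]
side [323.24130058 289.3003014 ] 243.31111111111113 [466. 343.]
```

View pics/ov2.png

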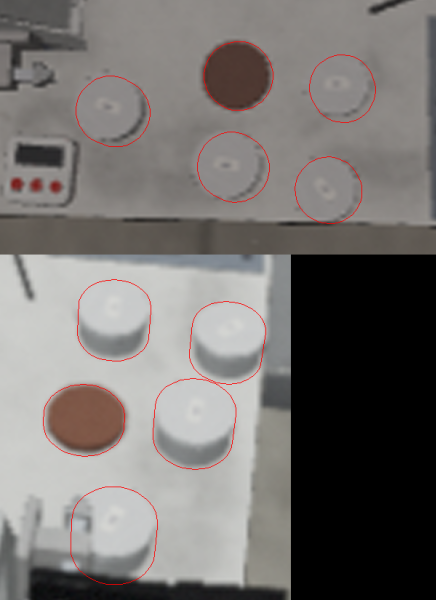

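Call:
{"name": "carry_out", "arguments": {"series": [[0,0,0,-0.154,-0.174,0,-0.79],[0,0,0,-0.308,-0.348,0,-0.79],[0,0,0,-0.462,-0.522,0,-0.79],[0,0,0,-0.616,-0.696,0,-0.79],[0,0,0,-0.772,-0.872,0.1,-0.79],[0,0,0,-0.772,-0.872,0.35,-0.79],[0,0,0,-0.772,-0.872,0.6,-0.79],[0,0,0,-0.772,-0.872,0.8,-0.79]]}}

```text
clock: 3.0
eef_pos: [466.1, 343.3, 29.2]
tcp_rot: [-3.141, -0.001, 3.138]
contact_force: [1.0, 0.2, 0.0]
opening: 0.894
grasp_force: 0.0
```

Run:
```python
from h import *
V=[]
s=r.sense(); print(s["eef_pos"],s["opening"])
x,y,z=s["eef_pos"]
for cam,(r0,r1,c0,c1) in (("top",(190,260,215,305)),("side",(235,325,270,380))):
    im=r.grab_frame(cam)
    big=cv2.resize(im,None,fx=5,fy=5,interpolation=cv2.INTER_CUBIC)[:,:,::-1].copy()
    for P in ([x,y,z+13],[x,y+57,z+13],[x,y-57,z+13],[x,y,0],[466.5,344,10]):
        cv2.circle(big,tuple(int(v) for v in proj(cam,P)[0]*5+2),3,(0,0,255),-1)
    V.append(big[r0*5:r1*5,c0*5:c1*5])
w=max(a.shape[1] for a in V)
o=np.vstack([cv2.copyMakeBorder(a,0,0,0,w-a.shape[1],cv2.BORDER_CONSTANT) for a in V])
k=min(1,600/o.shape[0],800/w); cv2.imwrite("pics/g1.png",cv2.resize(o,None,fx=k,fy=k,interpolation=cv2.INTER_AREA))
```

```text
[466.11035316 343.30589764  29.22123281] 0.894328543321534
```

View pics/g1.png

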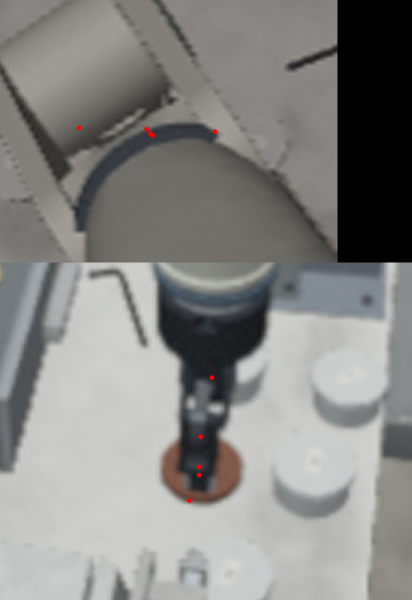

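Call:
{"name": "carry_out", "arguments": {"series": [[0,0,0,0,0,0.05,-0.79],[0,0,0,0,0,0.1,-0.79],[0,0,0,0,0,0.117,-0.79],[0,0,0,0,0,0.117,-0.79],[0,0,0,0,0,0.117,-0.42],[0,0,0,0,0,0.117,-0.42],[0,0,0,0,0,0.117,-0.42]], "force": 40}}

```text
clock: 3.98
eef_pos: [466.5, 343.9, 2.3]
tcp_rot: [3.141, 0.0, 3.141]
contact_force: [-0.2, -0.6, 0.9]
opening: 0.711
grasp_force: 0.7
```

Call:
{"name": "carry_out", "arguments": {"series": [[0,0,0,0,0,0,0],[0,0,0,0,0,0,0],[0,0,0,0,0,0,0],[0,0,0,0,0,-0.04,0],[0,0,0,0,0,-0.1,0],[0,0,0,0,0,-0.1,0]], "force": 40}}

```text
clock: 4.72
eef_pos: [467.3, 344.7, 28.6]
tcp_rot: [3.14, 0.002, 3.141]
contact_force: [-0.4, 0.2, -1.4]
opening: 0.66
grasp_force: 42.8
```

Call:
{"name": "carry_out", "arguments": {"series": [[0,0,0,0,0,-0.22,0],[0,0,0,0,0,-0.44,0],[0,0,0,0,0,-0.66,0],[0,0,0,0,-0.1,-0.86,0],[0,0,0,0.05,-0.3,-0.86,0],[0,0,0,0.114,-0.52,-0.86,0],[0,0,0,0.114,-0.74,-0.86,0],[0,0,0,0.114,-0.96,-0.86,0]]}}

```text
clock: 5.72
eef_pos: [437.3, 102.5, 242.2]
tcp_rot: [3.141, 0.001, -3.141]
contact_force: [1.9, -0.1, -0.6]
opening: 0.664
grasp_force: 43.6
```

Run:
```python
from h import *
crop("side","g2",80,230,280,430,4)
```

```text
(no output)
```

View pics/g2.png

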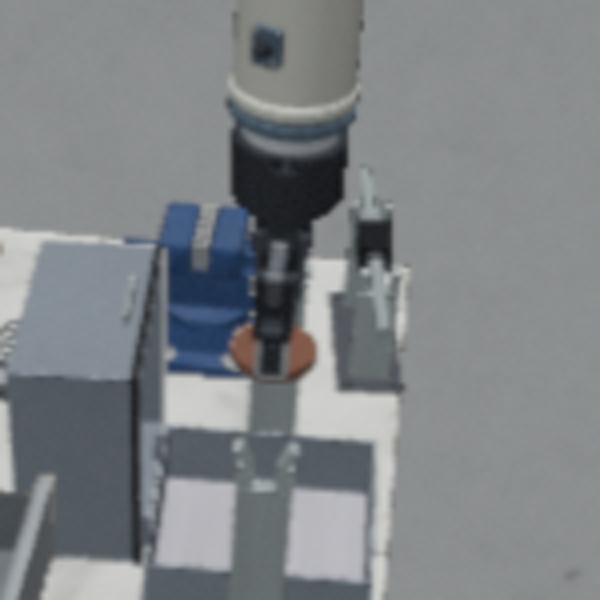

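Call:
{"name": "carry_out", "arguments": {"series": [[0,0,0,0,-0.242,0,0],[0,0,0,0,-0.242,0.2,0],[0,0,0,0,-0.242,0.44,0],[0,0,0,0,-0.242,0.66,0],[0,0,0,0,-0.242,0.84,0],[0,0,0,0,-0.242,0.9,0],[0,0,0,0,-0.242,0.93,0],[0,0,0,0,-0.242,0.938,0]]}}

```text
clock: 6.78
eef_pos: [438.7, 43.6, 8.3]
tcp_rot: [3.141, 0.002, 3.141]
contact_force: [0.2, -0.7, -1.0]
opening: 0.665
grasp_force: 43.7
```

Call:
{"name": "carry_out", "arguments": {"series": [[0,0,0,0,0,0,0],[0,0,0,0,0,0,0],[0,0,0,0,0,0,-0.65],[0,0,0,0,0,0,-0.65],[0,0,0,0,0,0,-0.65],[0,0,0,0,0,0,-0.65]]}}

```text
clock: 7.52
eef_pos: [437.7, 43.4, 7.5]
tcp_rot: [-3.142, 0.0, 3.141]
contact_force: [0.3, -0.0, 0.6]
opening: 0.828
grasp_force: 0.0
```

Call:
{"name": "carry_out", "arguments": {"series": [[0,0,0,0,0,-0.24,-0.8],[0,0,0,0,0,-0.48,-0.9],[0,0,0,0,0,-0.72,-0.9],[0,0,0,0,0,-0.94,-0.9],[0,0,0,0.071,0.216,-0.94,-0.9],[0,0,0,0.142,0.432,-0.94,-0.9],[0,0,0,0.213,0.648,-0.94,-0.9],[0,0,0,0.284,0.862,-0.94,-0.9]]}}

```text
clock: 8.52
eef_pos: [365.9, 260.5, 242.7]
tcp_rot: [3.141, 0.0, 3.141]
contact_force: [1.2, 0.2, 0.1]
opening: 0.955
grasp_force: 0.0
```

Call:
{"name": "carry_out", "arguments": {"series": [[0,0,0,0,0,0.22,-0.9],[0,0,0,0,0,0.44,-0.9],[0,0,0,0,0,0.66,-0.9],[0,0,0,0,0,0.84,-0.9],[0,0,0,0,0,0.946,-0.9],[0,0,0,0,0,0.946,-0.2],[0,0,0,0,0,0.946,-0.1],[0,0,0,0,0,0.946,0]]}}

```text
clock: 9.52
eef_pos: [367.6, 259.6, 7.3]
tcp_rot: [3.14, 0.002, 3.141]
contact_force: [-1.0, 0.6, -1.1]
opening: 0.636
grasp_force: 42.2
```

Run:
```python
from h import *
im=r.grab_frame("side"); s=r.sense(); print(s["opening"],s["grasp_force"],s["eef_pos"])
w=np.clip(im[:,:,0].astype(int)-im[:,:,2]-15,0,45)/45.; m=np.zeros_like(w); m[150:235,300:400]=w[150:235,300:400]
big=cv2.resize(im,None,fx=4,fy=4,interpolation=cv2.INTER_CUBIC)[:,:,::-1].copy()
hp=cv2.convexHull((proj("side",cyl(438,43.5,5,10,60))*4+2).astype(np.int32)); cv2.polylines(big,[hp],True,(0,0,255),1)
cv2.imwrite("pics/g3.png",big[150*4:290*4,290*4:420*4])
```

```text
0.6372961027928548 42.20175325870514 [367.6000075  259.52566863   7.1949488 ]
```

View pics/g3.png

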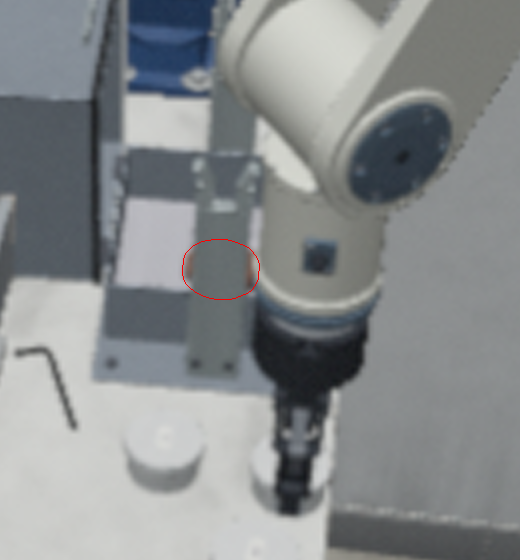

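Call:
{"name": "carry_out", "arguments": {"series": [[0,0,0,0,0,-0.1,0],[0,0,0,0,0,-0.34,0],[0,0,0,0,0,-0.58,0],[0,0,0,0,0,-0.82,0],[0,0,0,-0.071,-0.216,-0.92,0],[0,0,0,-0.142,-0.432,-0.92,0],[0,0,0,-0.213,-0.648,-0.92,0],[0,0,0,-0.284,-0.862,-0.92,0]]}}

```text
clock: 10.58
eef_pos: [438.1, 41.7, 237.2]
tcp_rot: [3.141, 0.002, 3.141]
contact_force: [0.6, -1.0, -0.7]
opening: 0.644
grasp_force: 42.8
```

Call:
{"name": "carry_out", "arguments": {"series": [[0,0,0,0,0,0.1,0],[0,0,0,0,0,0.34,0],[0,0,0,0,0,0.56,0],[0,0,0,0,0,0.76,0],[0,0,0,0,0,0.82,0],[0,0,0,0,0,0.845,0],[0,0,0,0,0,0.858,0],[0,0,0,0,0,0.858,0]]}}

```text
clock: 11.58
eef_pos: [438.7, 43.6, 22.6]
tcp_rot: [3.141, 0.002, 3.141]
contact_force: [-1.1, -0.0, -1.3]
opening: 0.641
grasp_force: 42.8
```

Call:
{"name": "carry_out", "arguments": {"series": [[0,0,0,0,0,0.002,0],[0,0,0,0,0,0.002,-0.7],[0,0,0,0,0,0.002,-0.7],[0,0,0,0,0,0.002,-0.7],[0,0,0,0,0,0.002,-0.7]]}}

```text
clock: 12.2
eef_pos: [437.7, 43.4, 21.0]
tcp_rot: [-3.142, -0.0, 3.141]
contact_force: [0.4, 0.6, 0.4]
opening: 0.85
grasp_force: 0.0
```

Call:
{"name": "carry_out", "arguments": {"series": [[0,0,0,0,0,-0.24,-0.9],[0,0,0,0,0,-0.48,-0.9],[0,0,0,0,0,-0.72,-0.9],[0,0,0,0,0,-0.86,-0.9],[0,0,0,0,0.22,-0.86,-0.9],[0,0,0,-0.03,0.44,-0.86,-0.9],[0,0,0,-0.071,0.66,-0.86,-0.9],[0,0,0,-0.071,0.826,-0.86,-0.9]]}}

```text
clock: 13.2
eef_pos: [455.8, 252.1, 236.0]
tcp_rot: [3.141, 0.0, -3.141]
contact_force: [-0.1, 0.4, -0.9]
opening: 0.953
grasp_force: 0.0
```

Call:
{"name": "carry_out", "arguments": {"series": [[0,0,0,0,0,0.22,-0.9],[0,0,0,0,0,0.44,-0.9],[0,0,0,0,0,0.66,-0.9],[0,0,0,0,0,0.84,-0.9],[0,0,0,0,0,0.92,-0.9],[0,0,0,0,0,0.92,-0.2],[0,0,0,0,0,0.92,-0.1],[0,0,0,0,0,0.92,0]]}}

```text
clock: 14.2
eef_pos: [456.4, 250.4, 7.2]
tcp_rot: [3.141, 0.002, 3.141]
contact_force: [1.3, 0.1, -0.6]
opening: 0.64
grasp_force: 42.1
```

Call:
{"name": "carry_out", "arguments": {"series": [[0,0,0,0,0,-0.1,0],[0,0,0,0,0,-0.34,0],[0,0,0,0,0,-0.58,0],[0,0,0,0,0,-0.82,0],[0,0,0,0,0,-0.94,0],[0,0,0,0,0,-0.94,0]]}}

```text
clock: 14.95
eef_pos: [457.0, 250.7, 244.7]
tcp_rot: [3.138, 0.006, 3.141]
contact_force: [-0.2, 1.0, -1.5]
opening: 0.636
grasp_force: 42.5
```

Run:
```python
from h import *
V=[]
for cam,(r0,r1,c0,c1) in (("top",(195,275,300,400)),("side",(80,260,280,420))):
    im=r.grab_frame(cam)
    big=cv2.resize(im,None,fx=5,fy=5,interpolation=cv2.INTER_CUBIC)[:,:,::-1].copy()
    for P in (cyl(438,43.5,5,10,60),cyl(438,43.5,15,32,56)):
        cv2.polylines(big,[cv2.convexHull((proj(cam,P)*5+2).astype(np.int32))],True,(0,0,255),1)
    V.append(cv2.resize(big[r0*5:r1*5,c0*5:c1*5],None,fx=.7,fy=.7))
h=max(a.shape[0] for a in V)
o=np.hstack([cv2.copyMakeBorder(a,0,h-a.shape[0],0,0,cv2.BORDER_CONSTANT) for a in V]); k=min(1,600/h,800/o.shape[1])
cv2.imwrite("pics/g4.png",cv2.resize(o,None,fx=k,fy=k,interpolation=cv2.INTER_AREA))
```

```text
(no output)
```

View pics/g4.png

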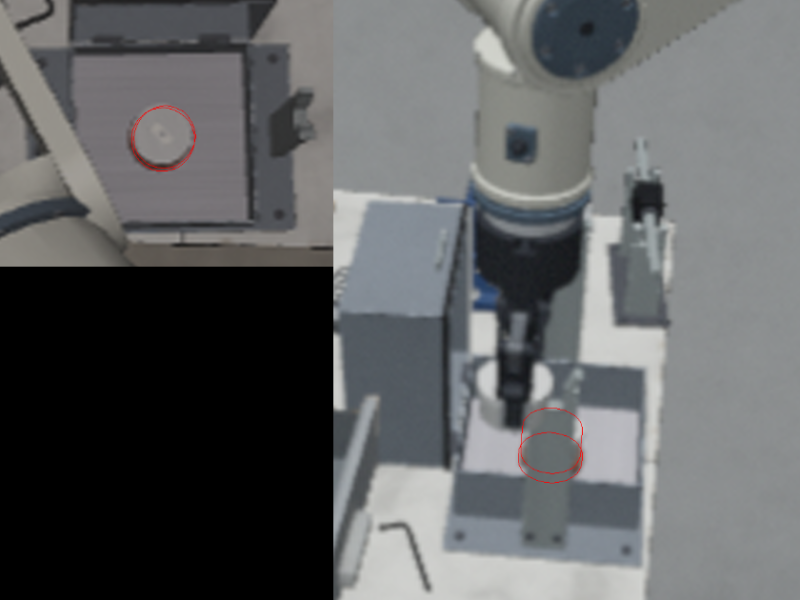

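Call:
{"name": "carry_out", "arguments": {"series": [[0,0,0,0.071,-0.22,0,0],[0,0,0,0.071,-0.44,0,0],[0,0,0,0.071,-0.66,0,0],[0,0,0,0.071,-0.826,0,0],[0,0,0,0.071,-0.826,0,0],[0,0,0,0.071,-0.826,0.22,0],[0,0,0,0.071,-0.826,0.44,0],[0,0,0,0.071,-0.826,0.64,0]]}}

```text
clock: 16.05
eef_pos: [436.7, 44.2, 78.7]
tcp_rot: [3.141, -0.001, 3.141]
contact_force: [0.1, 0.7, 0.0]
opening: 0.636
grasp_force: 42.6
```

Call:
{"name": "carry_out", "arguments": {"series": [[0,0,0,0,0,0.06,0],[0,0,0,0,0,0.09,0],[0,0,0,0,0,0.105,0],[0,0,0,0,0,0.111,0],[0,0,0,0,0,0.111,0],[0,0,0,0,0,0.111,-0.7],[0,0,0,0,0,0.111,-0.7],[0,0,0,0,0,0.111,-0.7]]}}

```text
clock: 17.05
eef_pos: [437.8, 43.4, 53.4]
tcp_rot: [3.142, 0.0, 3.141]
contact_force: [0.6, -0.1, -0.6]
opening: 0.851
grasp_force: 0.0
```

Call:
{"name": "carry_out", "arguments": {"series": [[0,0,0,0,0,-0.24,-0.9],[0,0,0,0,0,-0.48,-0.9],[0,0,0,0,0,-0.7,-0.9],[0,0,0,0,0.1,-0.751,-0.9],[0,0,0,0,0.33,-0.751,-0.9],[0,0,0,0.05,0.55,-0.751,-0.9],[0,0,0,0.1,0.77,-0.751,-0.9],[0,0,0,0.15,0.98,-0.751,-0.9]]}}

```text
clock: 18.05
eef_pos: [399.6, 290.2, 241.1]
tcp_rot: [3.141, 0.0, 3.141]
contact_force: [0.4, -0.5, -0.2]
opening: 0.951
grasp_force: 0.0
```

Call:
{"name": "carry_out", "arguments": {"series": [[0,0,0,0.06,0.22,0,-0.9],[0,0,0,0.06,0.22,0.2,-0.9],[0,0,0,0.06,0.22,0.44,-0.9],[0,0,0,0.06,0.22,0.66,-0.9],[0,0,0,0.06,0.22,0.86,-0.9],[0,0,0,0.06,0.22,0.94,-0.9],[0,0,0,0.06,0.22,0.94,-0.2],[0,0,0,0.06,0.22,0.94,0]]}}

```text
clock: 19.05
eef_pos: [385.7, 343.8, 6.9]
tcp_rot: [3.141, 0.001, 3.141]
contact_force: [-0.8, -0.1, -1.5]
opening: 0.673
grasp_force: 42.7
```

Call:
{"name": "carry_out", "arguments": {"series": [[0,0,0,0,0,0,0],[0,0,0,0,0,-0.1,0],[0,0,0,0,0,-0.34,0],[0,0,0,0,0,-0.58,0],[0,0,0,0,0,-0.82,0],[0,0,0,0,0,-0.94,0],[0,0,0,0,-0.22,-0.94,0],[0,0,0,0,-0.22,-0.94,0]]}}

```text
clock: 20.05
eef_pos: [384.9, 286.1, 242.4]
tcp_rot: [3.141, 0.001, 3.14]
contact_force: [0.1, 0.2, -1.3]
opening: 0.674
grasp_force: 43.3
```

Call:
{"name": "carry_out", "arguments": {"series": [[0,0,0,-0.1,-0.22,0,0],[0,0,0,-0.21,-0.44,0,0],[0,0,0,-0.21,-0.66,0,0],[0,0,0,-0.21,-0.88,0,0],[0,0,0,-0.21,-0.98,0,0],[0,0,0,-0.21,-0.98,0.1,0],[0,0,0,-0.21,-0.98,0.3,0],[0,0,0,-0.21,-0.98,0.5,0]]}}

```text
clock: 21.05
eef_pos: [438.7, 43.7, 115.8]
tcp_rot: [3.141, 0.003, 3.141]
contact_force: [0.1, -0.4, -1.5]
opening: 0.674
grasp_force: 43.4
```

Call:
{"name": "carry_out", "arguments": {"series": [[0,0,0,0,0,0.06,0],[0,0,0,0,0,0.1,0],[0,0,0,0,0,0.117,0],[0,0,0,0,0,0.123,0],[0,0,0,0,0,0.123,0],[0,0,0,0,0,0.123,-0.7],[0,0,0,0,0,0.123,-0.7],[0,0,0,0,0,0.123,-0.7]]}}

```text
clock: 22.05
eef_pos: [437.8, 43.5, 85.4]
tcp_rot: [3.142, 0.0, 3.141]
contact_force: [0.3, 0.2, 0.6]
opening: 0.849
grasp_force: 0.0
```

Call:
{"name": "carry_out", "arguments": {"series": [[0,0,0,0,0,-0.24,-0.75],[0,0,0,0,0,-0.48,-0.75],[0,0,0,0,0,-0.623,-0.75],[0,0,0,0,0.22,-0.623,-0.75],[0,0,0,0,0.44,-0.623,-0.75],[0,0,0,0,0.66,-0.623,-0.75],[0,0,0,0,0.88,-0.623,-0.75],[0,0,0,0,1.0,-0.623,-0.75]]}}

```text
clock: 23.05
eef_pos: [437.5, 295.9, 241.0]
tcp_rot: [3.141, 0.0, -3.14]
contact_force: [0.6, -0.0, -0.2]
opening: 0.877
grasp_force: 0.0
```

Call:
{"name": "carry_out", "arguments": {"series": [[0,0,0,0.028,0.22,0,-0.75],[0,0,0,0.028,0.44,0,-0.75],[0,0,0,0.028,0.622,0,-0.75],[0,0,0,0.028,0.622,0.2,-0.75],[0,0,0,0.028,0.622,0.44,-0.75],[0,0,0,0.028,0.622,0.64,-0.75],[0,0,0,0.028,0.622,0.7,-0.75],[0,0,0,0.028,0.622,0.7,-0.75]]}}

```text
clock: 24.05
eef_pos: [430.9, 448.9, 65.9]
tcp_rot: [-3.141, -0.001, 3.141]
contact_force: [0.2, 0.4, 1.6]
opening: 0.877
grasp_force: 0.0
```

Run:
```python
from h import *
V=[]
for cam,(r0,r1,c0,c1) in (("top",(195,275,300,400)),("side",(130,330,280,400))):
    im=r.grab_frame(cam)
    big=cv2.resize(im,None,fx=5,fy=5,interpolation=cv2.INTER_CUBIC)[:,:,::-1].copy()
    for P in (cyl(438,43.5,5,10,60),cyl(438,43.5,15,96,59)):
        cv2.polylines(big,[cv2.convexHull((proj(cam,P)*5+2).astype(np.int32))],True,(0,0,255),1)
    V.append(cv2.resize(big[r0*5:r1*5,c0*5:c1*5],None,fx=.7,fy=.7))
h=max(a.shape[0] for a in V)
o=np.hstack([cv2.copyMakeBorder(a,0,h-a.shape[0],0,0,cv2.BORDER_CONSTANT) for a in V]); k=min(1,600/h,800/o.shape[1])
cv2.imwrite("pics/g5.png",cv2.resize(o,None,fx=k,fy=k,interpolation=cv2.INTER_AREA))
```

```text
(no output)
```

View pics/g5.png

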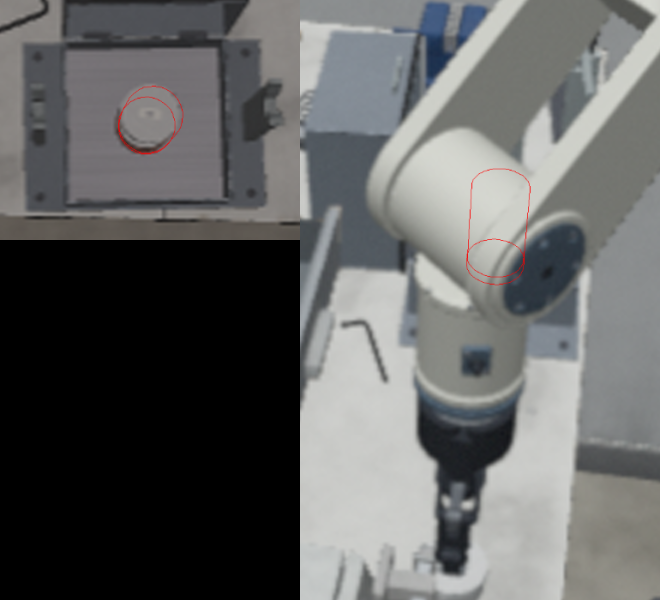

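Call:
{"name": "carry_out", "arguments": {"series": [[0,0,0,0,0,0.12,-0.75],[0,0,0,0,0,0.22,-0.75],[0,0,0,0,0,0.24,-0.75],[0,0,0,0,0,0.24,-0.3],[0,0,0,0,0,0.24,0],[0,0,0,0,0,0.24,0],[0,0,0,0,0,0.24,0]]}}

```text
clock: 25.02
eef_pos: [431.8, 449.9, 7.9]
tcp_rot: [3.14, 0.002, 3.141]
contact_force: [0.8, -2.0, 7.5]
opening: 0.673
grasp_force: 43.1
```

Call:
{"name": "carry_out", "arguments": {"series": [[0,0,0,0,0,-0.1,0],[0,0,0,0,0,-0.34,0],[0,0,0,0,0,-0.58,0],[0,0,0,0,0,-0.82,0],[0,0,0,0,0,-0.96,0],[0,0,0,0,-0.22,-0.96,0],[0,0,0,0,-0.44,-0.96,0],[0,0,0,0,-0.622,-0.96,0]]}}

```text
clock: 26.02
eef_pos: [430.5, 291.7, 246.9]
tcp_rot: [3.141, 0.001, 3.141]
contact_force: [0.5, -0.7, -0.3]
opening: 0.667
grasp_force: 43.1
```

Call:
{"name": "carry_out", "arguments": {"series": [[0,0,0,-0.028,-0.22,0,0],[0,0,0,-0.028,-0.44,0,0],[0,0,0,-0.028,-0.66,0,0],[0,0,0,-0.028,-0.88,0,0],[0,0,0,-0.028,-1.0,0,0],[0,0,0,-0.028,-1.0,0,0],[0,0,0,-0.028,-1.0,0.1,0],[0,0,0,-0.028,-1.0,0.2,0]]}}

```text
clock: 27.02
eef_pos: [438.2, 44.3, 196.2]
tcp_rot: [3.141, 0.002, 3.141]
contact_force: [1.2, 0.2, -0.5]
opening: 0.671
grasp_force: 43.1
```

Run:
```python
from h import *
s=r.sense(); x,y,z=s["eef_pos"]; print(x,y,z)
V=[]
for cam in ("side",):
    im=r.grab_frame(cam)
    for d in r.silhouettes(cam,"tin2_mid"): print(cam,d["score"],cent(d["region"]),d["region"].sum())
    print(hullc(cam,cyl(x,y,z-6,32,59)))
    big=cv2.resize(im,None,fx=4,fy=4,interpolation=cv2.INTER_CUBIC)[:,:,::-1].copy()
    for P in (cyl(x,y,z-6,32,59),cyl(438,43.5,15,96,57)):
        cv2.polylines(big,[cv2.convexHull((proj(cam,P)*4+2).astype(np.int32))],True,(0,0,255),1)
    cv2.imwrite("pics/g6.png",big[90*4:230*4,290*4:410*4])
```

```text
438.21446531652293 44.31624982045441 196.17812168771198
side 0.66 [348.16129032 167.44086022] 186
side 0.44 [303.62686567 245.28358209] 67
(array([348.39086321, 166.51895867]), 374.4586143833585)
```

View pics/g6.png

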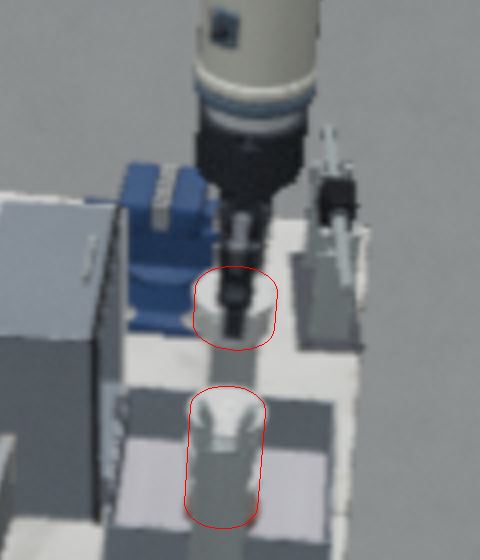

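Call:
{"name": "carry_out", "arguments": {"series": [[0,0,0,0,0,0.18,0],[0,0,0,0,0,0.27,0],[0,0,0,0,0,0.3,0],[0,0,0,0,0,0.312,0],[0,0,0,0,0,0.315,0],[0,0,0,0,0,0.315,-0.7],[0,0,0,0,0,0.315,-0.7],[0,0,0,0,0,0.315,-0.7]]}}

```text
clock: 28.12
eef_pos: [437.9, 43.5, 117.6]
tcp_rot: [3.142, 0.001, 3.141]
contact_force: [-0.0, 0.0, 1.1]
opening: 0.847
grasp_force: 0.0
```

Call:
{"name": "carry_out", "arguments": {"series": [[0,0,0,0,0,-0.24,-0.7],[0,0,0,0,0,-0.48,-0.7],[0,0,0,0,0,-0.72,1],[0,0,0,0,0,-0.8,1],[0,0,0,-0.22,0,-0.8,1],[0,0,0,-0.44,0.02,-0.8,1],[0,0,0,-0.66,0.026,-0.8,1],[0,0,0,-0.86,0.026,-0.8,1]]}}

```text
clock: 29.12
eef_pos: [654.4, 50.0, 317.0]
tcp_rot: [3.142, -0.0, 3.141]
contact_force: [0.3, 0.3, -0.3]
opening: 0.001
grasp_force: 0.0
```

Run:
```python
from h import *
s=r.sense(); x,y,z=s["eef_pos"]; print(x,y,z)
def R(a): return np.array([[np.cos(a),-np.sin(a),0],[np.sin(a),np.cos(a),0],[0,0,1]])
V=[]
for cam,(r0,r1,c0,c1) in (("top",(150,270,300,410)),("side",(60,230,250,400))):
    im=r.grab_frame(cam)
    big=cv2.resize(im,None,fx=4,fy=4,interpolation=cv2.INTER_CUBIC)[:,:,::-1].copy()
    cv2.polylines(big,[cv2.convexHull((proj(cam,cyl(438,43.5,15,128,58))*4+2).astype(np.int32))],True,(0,0,255),1)
    for th,col in ((1.5,(0,255,0)),(1.6,(0,0,255))):
        Q=[]
        for yy in (85,-85):
            for u,v in ((-170,95),(0,95)):
                c_,s_=np.cos(th),np.sin(th); Q.append((85+u*c_+v*s_, yy, 55-u*s_+v*c_))
        Q=np.array(Q)[[0,1,3,2]]; P=Q@R(.035).T+[438,43.5,5]
        cv2.polylines(big,[(proj(cam,P)*4+2).astype(np.int32)],True,col,1)
    V.append(cv2.resize(big[r0*4:r1*4,c0*4:c1*4],None,fx=.75,fy=.75))
h=max(a.shape[0] for a in V)
o=np.hstack([cv2.copyMakeBorder(a,0,h-a.shape[0],0,0,cv2.BORDER_CONSTANT) for a in V]); print(o.shape)
cv2.imwrite("pics/g7.png",o)
for d in r.silhouettes("side","bar_mid")[:2]: print(d["score"],cent(d["region"]))
```

```text
654.439277173213 49.953795703988305 317.0255655893142
(510, 780, 3)
0.68 [373.0867052  138.95375723]
```

View pics/g7.png

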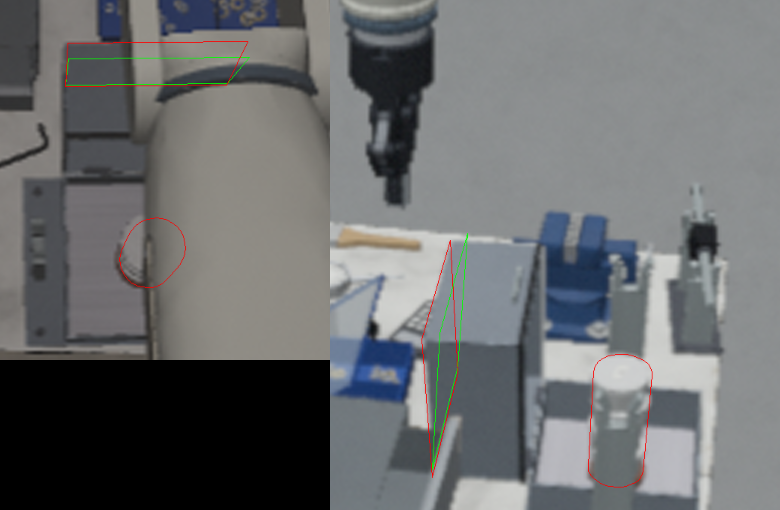

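Call:
{"name": "carry_out", "arguments": {"series": [[0,0,0,0,0,0.2,1],[0,0,0,0,0,0.4,1],[0,0,0,0,0,0.449,1],[0,0,0,0.04,0,0.449,1],[0,0,0,0.06,0,0.449,1],[0,0,0,0.07,0,0.449,1],[0,0,0,0.07,0,0.449,1]]}}

```text
clock: 30.15
eef_pos: [635.6, 49.9, 206.3]
tcp_rot: [3.141, 0.002, 3.141]
contact_force: [-0.1, -0.4, -0.3]
opening: 0.004
grasp_force: 0.0
```

Call:
{"name": "carry_out", "arguments": {"series": [[0,0,0,0.068,0,-0.037,1],[0,0,0,0.132,0,-0.068,1],[0,0,0,0.198,0,-0.092,1],[0,0,0,0.266,-0.01,-0.109,1],[0,0,0,0.335,-0.01,-0.12,1],[0,0,0,0.406,-0.015,-0.123,1],[0,0,0,0.476,-0.02,-0.12,1],[0,0,0,0.546,-0.02,-0.109,1]]}}

```text
clock: 31.15
eef_pos: [497.3, 44.6, 232.1]
tcp_rot: [-3.141, -0.0, 3.141]
contact_force: [2.5, -0.9, 1.1]
opening: -0.002
grasp_force: 1.2
```

Call:
{"name": "carry_out", "arguments": {"series": [[0,0,0,0.068,0,0.017,1],[0,0,0,0.133,0,0.041,1],[0,0,0,0.197,-0.005,0.072,1],[0,0,0,0.257,-0.01,0.109,1],[0,0,0,0.313,-0.01,0.151,1],[0,0,0,0.364,-0.01,0.199,1],[0,0,0,0.411,-0.015,0.252,1],[0,0,0,0.435,-0.015,0.288,1]]}}

```text
clock: 32.15
eef_pos: [388.3, 41.1, 159.1]
tcp_rot: [-3.141, -0.002, 3.141]
contact_force: [-2.1, -0.6, 2.6]
opening: 0.001
grasp_force: 1.6
```

Call:
{"name": "carry_out", "arguments": {"series": [[0,0,0,0,0,0.008,1],[0,0,0,0,0,0.016,1],[0,0,0,0,0,0.022,1],[0,0,0,0,0,0.026,1],[0,0,0,0,0,0.026,1],[0,0,0,0,0,0.026,1]]}}

```text
clock: 32.9
eef_pos: [390.4, 41.3, 154.9]
tcp_rot: [3.142, 0.0, 3.141]
contact_force: [-7.6, -0.3, 19.5]
opening: 0.001
grasp_force: 9.6
```

Call:
{"name": "carry_out", "arguments": {"series": [[0,0,0.058,0,0,-0.24,1],[0,0,0.116,0,0,-0.464,0],[0,0,0.174,0,-0.1,-0.464,-0.3],[0,0,0.232,0,-0.25,-0.464,-0.3],[0,0,0.29,0,-0.4,-0.464,-0.3],[0,0,0.348,0,-0.55,-0.464,-0.3],[0,0,0.406,0,-0.7,-0.464,-0.3],[0,0,0.463,0,-0.85,-0.464,-0.3]]}}

```text
clock: 33.9
eef_pos: [390.5, -172.9, 270.1]
tcp_rot: [3.14, 0.001, 1.681]
contact_force: [-0.1, 0.1, 0.9]
opening: 0.648
grasp_force: 0.0
```

Run:
```python
from h import *
s=r.sense(); print(s["eef_pos"],s["tcp_rot"],s["qpos"])
a=r.grab_frame("top"); b=r.grab_frame("side")
f=lambda im,r0,r1,c0,c1,k: cv2.resize(im[r0:r1,c0:c1,::-1],None,fx=k,fy=k,interpolation=cv2.INTER_CUBIC)
A=f(a,170,275,300,500,2.2); B=f(b,110,230,270,410,2.5)
h=max(A.shape[0],B.shape[0]); p=lambda x:cv2.copyMakeBorder(x,0,h-x.shape[0],0,0,cv2.BORDER_CONSTANT)
o=np.hstack([p(A),p(B)]); print(o.shape,A.shape); cv2.imwrite("pics/g8.png",o)
for cam in ("top","side"):
    for d in r.silhouettes(cam,"bar_mid")[:2]:
        m=d["region"]; ys,xs=np.nonzero(m); print(cam,d["score"],cent(m),m.sum(),xs.min(),xs.max(),ys.min(),ys.max())
```

```text
[ 390.51632179 -172.9104367   270.12098937] [3.13991618e+00 9.18734124e-04 1.68055526e+00] [-4.20384886e-01 -7.76819860e-03  1.98526162e+00  6.00435205e-05
  1.16218832e+00 -5.30168399e-01]
(300, 790, 3) (231, 440, 3)
top 0.58 [439.51875 260.25625] 160 411 469 256 263
top 0.45 [349.97229917 232.63822715] 3610 320 380 202 265
side 0.6 [373.63380282 141.40375587] 213 369 378 122 162
side 0.59 [346.72992946 191.48471616] 2977 316 377 162 225
```

View pics/g8.png

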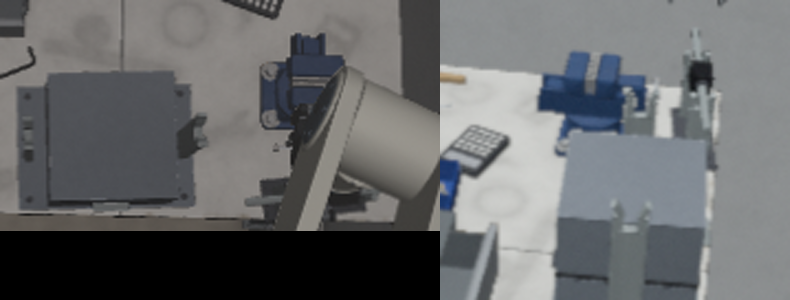

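Run:
```python
from h import *
import pickle
D=pickle.load(open("d.pkl","rb"))
def ends(m):
    ys,xs=np.nonzero(m); k=[ys.min(),ys.max()]; return [(xs[ys==q].mean().round(1),q) for q in k]
print("t0 side",ends(D["side","bar_mid"][0]["region"]))
def bar(x,y,a,h): 
    d=np.array([-np.sin(a),np.cos(a),0]); return [np.array([x,y,101])+t*d for t in (-130,-22,0,22,130)]
r.grab_frame("side"); o=r.silhouettes("side","bar_mid")
print("now",[ (d["score"].round(2),ends(d["region"]),d["region"].sum()) for d in o[:2]])
print("model side",proj("side",bar(374.3,-267.3,.116,0)).round(1).tolist()); print("model top",proj("top",bar(374.3,-267.3,.116,0)).round(1).tolist())
im=r.grab_frame("side")
g=im.astype(int).sum(2); m=np.zeros(g.shape,bool); m[125:165,355:392]=g[125:165,355:392]<150; print("block dark",cent(m),m.sum())
im0=cv2.imread("pics/top0.png").astype(int).sum(2); m=np.zeros(g.shape,bool); m[240:270,430:480]=im0[240:270,430:480]<110; print("top0 dark",cent(m),m.sum(), np.nonzero(m)[1].min(),np.nonzero(m)[1].max())
im0=cv2.imread("pics/side0.png").astype(int).sum(2); m=np.zeros(g.shape,bool); m[125:165,355:392]=im0[125:165,355:392]<150; print("side0 dark",cent(m),m.sum())
def blk(x,y,a):
    R=np.array([[np.cos(a),-np.sin(a)],[np.sin(a),np.cos(a)]]); return np.array([[*(R@np.array([i,j])+[x,y]),101+k] for i in(-15,15) for j in(-22,22) for k in(-15,15)])
print("blk model",[hullc(c,blk(374.3,-267.3,.116)) for c in("side","top")])
```

```text
t0 side [(np.float64(370.5), np.int64(122)), (np.float64(375.0), np.int64(163))]Traceback (most recent call last):
  File "<stdin>", line 10, in <module>
AttributeError: 'float' object has no attribute 'round'
```

Run:
```python
from h import *
def bar(x,y,a): 
    d=np.array([-np.sin(a),np.cos(a),0]); return [np.array([x,y,101])+t*d for t in (-130,-22,0,22,130)]
print("model side",proj("side",bar(374.3,-267.3,.116)).round(1).tolist()); print("model top",proj("top",bar(374.3,-267.3,.116)).round(1).tolist())
im=r.grab_frame("side")
o=r.silhouettes("side","bar_mid")
for d in o[:2]:
    ys,xs=np.nonzero(d["region"]); print(d["score"],xs[ys==ys.min()].mean(),ys.min(),xs[ys==ys.max()].mean(),ys.max())
def dark(g,r0,r1,c0,c1,t):
    g=g.astype(int).sum(2); m=np.zeros(g.shape,bool); m[r0:r1,c0:c1]=g[r0:r1,c0:c1]<t; ys,xs=np.nonzero(m); return cent(m),m.sum(),xs.min(),xs.max(),ys.min(),ys.max()
print("side now",dark(im,130,155,360,388,150)); print("side0",dark(cv2.imread("pics/side0.png"),130,155,360,388,150)); print("top0",dark(cv2.imread("pics/top0.png"),240,270,435,480,110))
def blk(x,y,a):
    R=np.array([[np.cos(a),-np.sin(a)],[np.sin(a),np.cos(a)]]); return np.array([[*(R@np.array([i,j])+[x,y]),101+k] for i in(-15,15) for j in(-22,22) for k in(-15,15)])
print("blk model",[hullc(c,blk(374.3,-267.3,.116)) for c in("side","top")])
```

```text
model side [[370.8, 122.6], [372.6, 138.1], [373.0, 141.5], [373.4, 144.9], [375.4, 162.8]]
model top [[495.2, 252.7], [460.3, 256.2], [453.1, 256.9], [446.0, 257.6], [410.6, 261.0]]
0.57 371.0 121 376.0 163
side now (array([373.49253731, 139.26865672]), np.int64(67), np.int64(370), np.int64(378), np.int64(135), np.int64(145))
side0 (array([372.68852459, 139.75409836]), np.int64(61), np.int64(369), np.int64(377), np.int64(136), np.int64(145))
top0 (array([453.09090909, 257.6969697 ]), np.int64(33), np.int64(445), np.int64(461), np.int64(253), np.int64(262))
blk model [(array([373.00082408, 141.50838859]), 129.25466481386684), (array([453.19861581, 256.83776206]), 176.23178638494574)]
```

Call:
{"name": "carry_out", "arguments": {"series": [[0,0,0,-0.19,-0.055,0,-0.3],[0,0,0,-0.374,-0.111,0,-0.3],[0,0,0,-0.374,-0.111,0,-0.3],[0,0,0,-0.374,-0.111,0.2,-0.3],[0,0,0,-0.374,-0.111,0.4,-0.3],[0,0,0,-0.374,-0.111,0.6,-0.3],[0,0,0,-0.374,-0.111,0.7,-0.3],[0,0,0,-0.374,-0.111,0.731,-0.3]]}}

```text
clock: 35.3
eef_pos: [372.7, -265.6, 85.8]
tcp_rot: [-3.14, -0.002, 1.688]
contact_force: [-0.5, 0.5, 0.7]
opening: 0.648
grasp_force: 0.0
```

Call:
{"name": "carry_out", "arguments": {"series": [[0,0,0,0,0,0,0.1],[0,0,0,0,0,0,0.2],[0,0,0,0,0,0,0.3],[0,0,0,0,0,0,0.4],[0,0,0,0,0,0,0.6],[0,0,0,0,0,0,0.6]], "force": 80}}

```text
clock: 36.05
eef_pos: [373.9, -267.8, 88.3]
tcp_rot: [3.14, 0.001, 1.687]
contact_force: [-0.4, 1.9, 10.9]
opening: 0.338
grasp_force: 78.1
```

Call:
{"name": "carry_out", "arguments": {"series": [[0,0,0,0,0,-0.03,0.6],[0,0,0,0,0,-0.08,0.6],[0,0,0,0,0,-0.16,0.6],[0,0,0,0,0,-0.26,0.6],[0,0,0,0,0,-0.38,0.6],[0,0,0,0,0,-0.5,0.6],[0,0,0,0,0,-0.6,0.6],[0,0,0,0,0,-0.6,0.6]]}}

```text
clock: 37.05
eef_pos: [373.9, -268.0, 239.1]
tcp_rot: [3.139, 0.003, 1.686]
contact_force: [0.3, -0.2, -3.1]
opening: 0.337
grasp_force: 79.3
```

Call:
{"name": "carry_out", "arguments": {"series": [[0,0,0.006,0.2,0.07,0,0.6],[0,0,0.012,0.4,0.14,0,0.6],[0,0,0.018,0.6,0.2,0,0.6],[0,0,0.026,0.8,0.26,0,0.6],[0,0,0.026,0.9,0.3,0,0.6],[0,0,0.026,0.9,0.3,0,0.6]]}}

```text
clock: 37.8
eef_pos: [421.2, -33.7, 236.1]
tcp_rot: [-3.14, -0.0, 1.608]
contact_force: [-0.4, -0.8, -2.8]
opening: 0.339
grasp_force: 79.4
```

Call:
{"name": "carry_out", "arguments": {"series": [[0,0,0,0.15,0.04,0,0.6],[0,0,0,0.28,0.075,0,0.6],[0,0,0,0.312,0.075,0,0.6],[0,0,0,0.312,0.075,0,0.6],[0,0,0,0.312,0.075,0,0.6]]}}

```text
clock: 38.42
eef_pos: [437.3, 42.3, 236.8]
tcp_rot: [-3.141, 0.0, 1.604]
contact_force: [-0.4, -0.8, -2.5]
opening: 0.335
grasp_force: 79.4
```

Run:
```python
from h import *
s=r.sense(); print(s["eef_pos"],s["tcp_rot"],s["opening"])
im=r.grab_frame("side")
big=cv2.resize(im[95:235,305:395,::-1],None,fx=6.6,fy=4.2,interpolation=cv2.INTER_CUBIC)
a=r.grab_frame("top"); A=cv2.resize(a[195:270,295:400,::-1],None,fx=1.9,fy=1.9,interpolation=cv2.INTER_CUBIC)
o=np.hstack([big,cv2.copyMakeBorder(A,0,big.shape[0]-A.shape[0],0,0,cv2.BORDER_CONSTANT)]); print(o.shape); cv2.imwrite("pics/g9.png",o)
```

```text
[437.29209197  42.34734427 236.78189458] [-3.14096477e+00  4.60777081e-04  1.60422226e+00] 0.33525420276473344
(588, 794, 3)
```

View pics/g9.png

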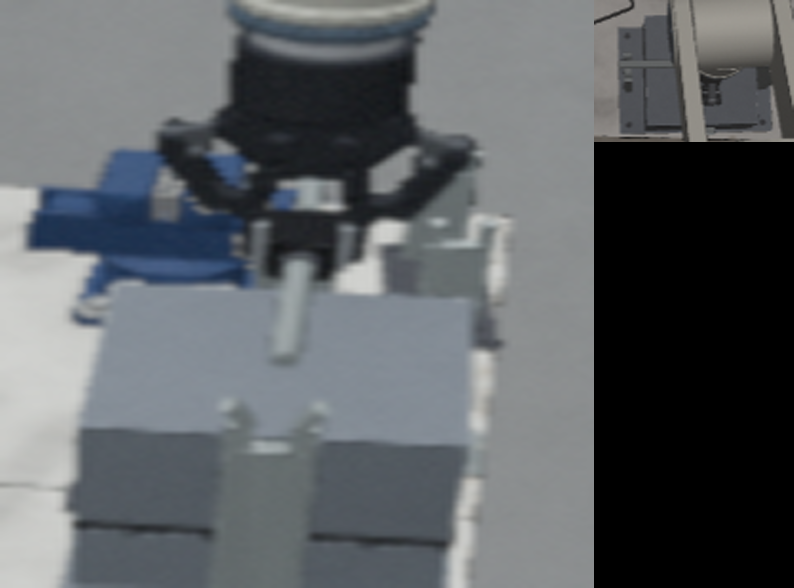

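Run:
```python
from h import *
def xat(uv,y,z):  # x with given y,z matching column
    return least_squares(lambda p: proj("side",[p[0],y,z])[0][:1]-uv[0],[430]).x[0], proj("side",[437,y,z])[0].round(1)
print("bar end",xat((348.3,178.8),173,252))
print("bar end cyl rows", proj("side",[437,173,252-6]), proj("side",[437,173,252+6]))
print("near slot",xat((346.0,201.5),161.5,168)); print("far slot",xat((350.0,155.75),-62.5,168))
im=r.grab_frame("side"); 
# rod columns per row by brightness contrast
for row in range(160,181,3): print(row, im[row,338:360].astype(int).sum(1)//3)
for row in (192,195,198,200,202,204): print(row, im[row,334:360].astype(int).sum(1)//3)
```

```text
bar end (np.float64(428.9138257195903), array([345.2, 180.7]))
bar end cyl rows [[345.09918508 182.5123219 ]] [[345.35788811 178.88053792]]
near slot (np.float64(431.2312800074195), array([343.9, 202.4]))
far slot (np.float64(440.99815321577694), array([351.3, 156.6]))
160 [ 55  50  44  49  76  98  90  62  47  77 134 159 156 129  77  36  43 109
 173 200 204 205]
163 [155 158 134  99 104 113 111 108 115 136 156 160 151 127 108 109 113 140
 181 200 203 206]
166 [139 138 138 139 139 138 139 138 132 143 158 159 145 129 131 136 137 136
 136 137 136 136]
169 [141 140 139 140 140 139 140 139 137 149 161 157 139 129 137 138 138 138
 138 135 137 138]
172 [140 140 138 139 138 139 139 140 144 155 160 153 131 124 138 139 138 139
 138 137 138 137]
175 [140 140 139 138 138 139 139 132 142 159 158 147 127 129 138 139 139 139
 138 139 139 138]
178 [140 139 140 141 139 139 140 138 145 153 150 136 128 136 137 139 139 139
 139 140 138 139]
192 [142 140 142 143 155 152 124 113 123 137 141 141 141 139 140 139 135 136
 146 155 152 143 139 139 139 141]
195 [141 140 141 140 140 138 129 110 108 119 135 140 140 141 139 135 127 117
 115 121 129 139 141 141 141 140]
198 [ 92  94 100 106 109 108 109 110 115 127 134 137 134 130 125 116 110 105
 111 126 138 139 141 142 141 139]
200 [ 90  89  90  92  98 105 108 108 118 147 160 150 149 144 128 113 108 110
 112 108  93  90  91  92  90  88]
202 [ 91  91  90  92 100 107 111 115 125 144 158 160 155 150 137 115 109 107
 101  95  89  90  89  87  88  88]
204 [ 90  91  90  92 101 109 104 104 106 106 106 107 107 106 105 106 107 105
  98  88  87  89  88  89  88  88]
```

Call:
{"name": "carry_out", "arguments": {"series": [[0,0,-0.0015,0,0.008,0.06,0.6],[0,0,-0.0015,0,0.008,0.12,0.6],[0,0,-0.0015,0,0.008,0.156,0.6],[0,0,-0.0015,0,0.008,0.156,0.6],[0,0,-0.0015,0,0.008,0.156,0.6]]}}

```text
clock: 39.2
eef_pos: [439.9, 43.5, 198.2]
tcp_rot: [3.141, 0.0, 1.61]
contact_force: [-0.6, 0.3, -2.0]
opening: 0.337
grasp_force: 79.4
```

Run:
```python
from h import *
s=r.sense(); print(s["eef_pos"],s["tcp_rot"],s["contact_force"])
im=r.grab_frame("side"); cv2.imwrite("pics/raw.png",im[:,:,::-1])
for row in range(176,206,2): print(row, im[row,336:358].astype(int).sum(1)//3)
for row in range(134,152,2): print(row, im[row,336:364].astype(int).sum(1)//3)
x=438.8
for z in (213,174): print(z,proj("side",[x-130*.037,173,z]),proj("side",[x-118*.037,161,z]))
```

```text
[439.87427274  43.52255578 198.154506  ] [3.14145338e+00 1.13732806e-05 1.60976791e+00] [-0.61616439  0.26506076 -1.99898571]
176 [141 142 140 139 140 140 140 140 139 139 150 161 155 136 128 136 138 139
 140 140 140 140]
178 [141 139 139 140 140 141 140 140 141 146 156 161 153 134 127 137 138 138
 140 139 139 140]
180 [141 140 141 140 143 142 140 139 138 147 160 159 149 132 130 138 139 138
 139 140 138 140]
182 [141 140 140 141 142 141 141 140 134 142 159 157 143 128 131 139 140 140
 140 139 140 141]
184 [143 141 141 141 142 140 142 141 137 146 160 158 140 130 138 139 139 140
 139 139 140 139]
186 [143 144 143 143 143 143 142 140 140 151 161 157 137 130 139 141 139 139
 140 140 139 139]
188 [141 143 142 142 143 140 140 141 145 155 161 154 132 125 139 139 139 139
 139 140 139 140]
190 [141 143 153 160 148 134 139 140 146 152 149 141 127 126 139 142 146 149
 143 140 140 139]
192 [142 145 157 153 124 114 124 136 129 114 110 108 118 130 137 136 148 157
 151 143 141 139]
194 [141 141 140 131 113 109 112 123 138 138 139 138 139 137 131 125 114 118
 131 140 141 141]
196 [140 141 134 135 135
[... 809 characters left out ...]
1 33]
142 [82 80 62 38 34 32 32 29 30 31 33 30 34 31 32 33 28 35 31 33 36 33 32 34
 33 32 34 59]
144 [ 62  58  62  90  92  57  33  31  31  31  28  33  32  31  31  32  30  33
  32  30  32  32  30  31  36  73 126 150]
146 [ 92  61  50  50  61  53  31  29  32  29  32  29  33  29  31  32  31  26
  25  24  28  28  36  81 150 190 203 205]
148 [ 84  89  56  50  69  67  38  32  33  33  36  44  54  52  48  44  35  31
  34  36  37  32  74 168 200 204 204 200]
150 [ 53  91  98  79  80  64  37  38  40  66  97 130 149 155 156 143 136 117
  69  37  32  32  73 170 201 202 196 155]
213 [[345.52184604 192.39370452]] [[345.80396874 189.60988655]]
174 [[344.70077476 203.5176982 ]] [[344.98437107 200.70888353]]
```

Call:
{"name": "carry_out", "arguments": {"series": [[0,0,0,0,0.002,0.03,0.6],[0,0,0,0,0.002,0.06,0.6],[0,0,0,0,0.002,0.08,0.6],[0,0,0,0,0.002,0.1,0.6],[0,0,0,0,0.002,0.1,0.6]]}}

```text
clock: 39.88
eef_pos: [439.9, 43.5, 172.6]
tcp_rot: [-3.141, 0.0, 1.61]
contact_force: [0.3, 0.6, -3.0]
opening: 0.336
grasp_force: 79.4
```

Call:
{"name": "carry_out", "arguments": {"series": [[0,0,0,0,0,0.015,0.6],[0,0,0,0,0,0.03,0.6],[0,0,0,0,0,0.038,0.6],[0,0,0,0,0,0.044,0.6],[0,0,0,0,0,0.044,0.6],[0,0,0,0,0,0.044,0.6]]}}

```text
clock: 40.62
eef_pos: [440.2, 43.5, 162.1]
tcp_rot: [3.141, 0.0, 1.61]
contact_force: [0.2, 0.4, -3.0]
opening: 0.336
grasp_force: 79.4
```

Call:
{"name": "carry_out", "arguments": {"series": [[0,0,0,0,0,0.004,0.6],[0,0,0,0,0,0.007,0.6],[0,0,0,0,0,0.009,0.6],[0,0,0,0,0,0.009,0.6]]}}

```text
clock: 41.12
eef_pos: [440.4, 43.5, 161.2]
tcp_rot: [3.141, -0.0, 1.61]
contact_force: [-6.9, -0.4, 18.1]
opening: 0.336
grasp_force: 82.6
```

Call:
{"name": "carry_out", "arguments": {"series": [[0,0,0,0,0,-0.003,0.3],[0,0,0,0,0,-0.003,0],[0,0,0,0,0,-0.003,-0.2],[0,0,0,0,0,-0.003,-0.2],[0,0,0,0,0,-0.1,-0.2],[0,0,0,0,0,-0.3,-0.2],[0,0,0,0,0,-0.5,-0.2]]}}

```text
clock: 42.0
eef_pos: [439.8, 43.4, 285.9]
tcp_rot: [-3.141, 0.0, 1.61]
contact_force: [0.8, 0.7, -0.3]
opening: 0.598
grasp_force: 0.0
```

Call:
{"name": "carry_out", "arguments": {"series": [[0,0,0,-0.22,0,0,-0.2],[0,0,0,-0.44,0,0,-0.2],[0,0,0,-0.66,0,0,-0.2],[0,0,0,-0.88,0,0,-0.2],[0,0,0,-0.88,0,0,-0.2]]}}

```text
clock: 42.62
eef_pos: [448.6, -179.5, 284.6]
tcp_rot: [-3.141, 0.001, 1.605]
contact_force: [0.3, 0.0, -0.4]
opening: 0.597
grasp_force: 0.0
```

Run:
```python
from h import *
s=r.sense(); print(s["eef_pos"],s["contact_force"])
a=r.grab_frame("top"); b=r.grab_frame("side")
A=a[195:275,300:400,::-1]; B=b[110:250,300:400,::-1]
A=cv2.resize(A,None,fx=4,fy=4,interpolation=cv2.INTER_CUBIC); B=cv2.resize(B,None,fx=4,fy=4,interpolation=cv2.INTER_CUBIC)
o=np.hstack([B,cv2.copyMakeBorder(A,0,B.shape[0]-A.shape[0],0,0,cv2.BORDER_CONSTANT)]); cv2.imwrite("pics/g10.png",o)
x,y,t=438,43.5,.037; d=np.array([-np.sin(t),np.cos(t),0])
for cam in("top","side"): print(cam,[proj(cam,np.array([x,y,174])+k*d).round(1)[0].tolist() for k in(-130,-118,0,118,130)])
```

```text
[ 448.60287082 -179.53737796  284.56977507] [ 0.29751274  0.00596147 -0.36790085]
top [[397.3, 230.2], [393.1, 230.3], [352.2, 230.8], [311.2, 231.4], [307.0, 231.4]]
side [[350.2, 150.6], [350.0, 152.7], [347.8, 175.2], [345.3, 200.8], [345.0, 203.6]]
```

View pics/g10.png

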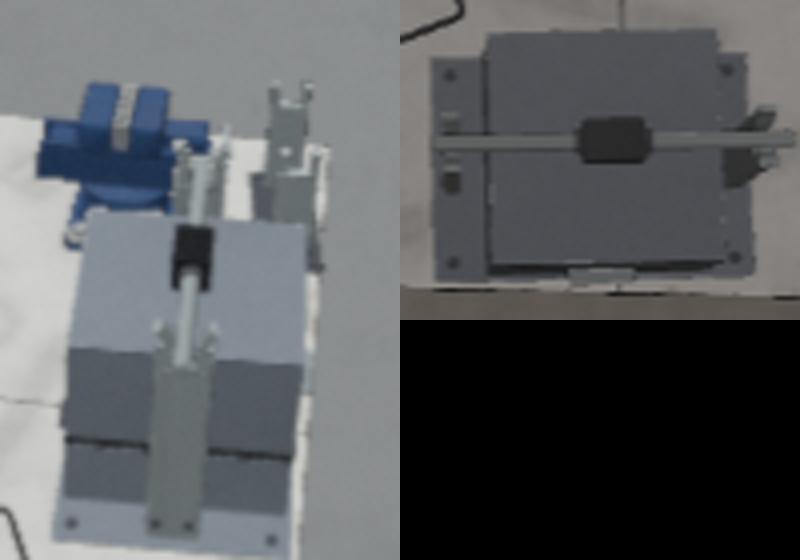

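Run:
```python
from h import *
a=r.grab_frame("top").astype(int).sum(2)//3; b=r.grab_frame("side").astype(int).sum(2)//3
print("side near rows x cols 338..356")
for q in range(190,210): print(q,b[q,338:356])
print("side far")
for q in range(144,158): print(q,b[q,340:362])
print("top left"); 
for q in range(222,242): print(q,a[q,304:320])
print("top right")
for q in range(220,240): print(q,a[q,384:404])
# block: dark extents
print("top block row", a[230,340:370]); print("side block col348", b[160:190,348])
x,y,t=438,43.5,.037; d=np.array([-np.sin(t),np.cos(t),0])
for cam in("top","side"): print(cam,"blk",[proj(cam,np.array([x,y,189])+k*d).round(1)[0].tolist() for k in(-22,22)],[proj(cam,np.array([x,y,159])+k*d).round(1)[0].tolist() for k in(-22,22)])
print("posts outer top",[proj("top",np.array([x,y,203])+k*d).round(1)[0].tolist() for k in(-118,-106,106,118)])
print("post slot floor",[proj("top",np.array([x,y,168])+k*d).round(1)[0].tolist() for k in(-118,-106,106,118)])
```

```text
side near rows x cols 338..356
190 [152 160 149 134 139 141 149 160 159 148 131 129 139 140 146 148 144 139]
191 [158 164 144 123 130 132 144 160 158 145 130 131 138 139 151 160 150 139]
192 [156 152 124 112 122 129 142 159 157 143 131 136 136 136 146 157 151 143]
193 [138 126 110 108 113 123 143 158 158 143 131 137 136 133 129 137 146 142]
194 [140 130 113 108 108 119 144 161 157 141 130 136 132 123 115 118 131 138]
195 [140 140 129 111 108 116 144 160 156 138 126 132 129 117 114 120 130 138]
196 [134 135 134 114 109 122 145 160 155 135 123 129 121 114 127 134 134 139]
197 [122 110 109 107 111 129 152 162 154 132 114 114 108 117 141 142 134 139]
198 [107 108 109 109 115 135 156 161 153 130 115 114 110 106 111 126 136 140]
199 [101 108 108 108 113 135 157 160 149 124 103 106 109 109 112 121 128 131]
200 [ 97 106 108 107 114 136 154 153 143 130 118 112 107 108 112 108  94  89]
201 [ 99 105 108 109 107 121 135 131 130 130 128 116 109 107 104  97  90  88]
202 [100 108 110 114 113 112 112 110 111 118 120 112 109 107 101  94  89  89]
203 [101 109 105 104 106 106 103 101 101 103 102 103 11
[... 4847 characters left out ...]
 123 123 125 125 125 126 127 129 129 129 129
 128 128]
239 [ 48  47  47  47  75 115 126 127 127 128 129 130 131 129 130 130 128 128
 127 129]
top block row [94 95 94 82 61 43 42 43 43 42 42 42 42 42 42 41 42 42 41 41 41 43 49 83
 95 95 94 95 95 94]
side block col348 [155 157 157 158 159 149  92  47  36  35  38  37  38  37  31  31  52  84
 102 140 147 145 142 141 141 138 136 136 133 132]
top blk [[360.4, 230.1], [344.9, 230.4]] [[359.4, 231.3], [344.3, 231.5]]
side blk [[348.6, 166.7], [347.7, 175.6]] [[347.9, 174.8], [347.1, 183.8]]
posts outer top [[394.7, 229.1], [390.5, 229.2], [315.4, 230.2], [311.1, 230.2]]
post slot floor [[392.8, 230.5], [388.7, 230.6], [315.4, 231.5], [311.2, 231.6]]
```

```bash
python3 -c "
from rig import r
print(r.sense()['contact_force']); print(r.sign_off())"
```

```text
[-0.59551938 -0.37396466  1.07669134]
the job is handed in; nothing more can be done
None
```

I finished the task and handed it in at about 43 s on the robot clock, but sign-off returned no verdict. The disc and all four tins are in one column in the box, the cover is closed, and the keeper bar rests in both slots about 4 to 5 mm off centre lengthwise (limit 11 mm); I never touched the timer, calculator or hex key.

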